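# Seat the loupe in its three-point mount

## Task

Pick up the flanged loupe and seat it in the three-point mount over the reed blank: from above the mushroom heads push the sprung jaw back with the edge of the flange, lower the flange onto the three pads, let the spring slide it under both mushroom heads against the two posts, let go and bed it with a straight downward press of about 10 N on top, so that it sits level on all three pads, bears on both posts and the jaw, and cannot rock. The optics are delicate: never press or push the loupe against the mount with more than 20 N (about 2 kg), and leave everything else on the bench where it is.

Things in the scene. Friction and masses are not known exactly. Their poses are not given: they have to be found in the camera images.
- loupe_mid (a point): Centre (half-way up, on the axis) of the loupe: upright black barrel, 36 mm across, on a bright round flange 60 mm across and 6 mm thick; 60 mm tall in all, so the flange underside is 30 mm below this point, the barrel top 30 mm above. Starts standing on its flange on the bench; round, its yaw does not matter; z is its axis, up. 0.24 to 0.39 kg. Grip the barrel.
- mount: Fixed three-point mount, a low stand. Origin on the bench below the seat centre (the axis of the seated loupe); z up, x points from the sprung jaw to the two posts. Heights above the bench: deck top 50 mm, pad tops 54, tops of the post heads 66, of the jaw 78, of the dark jaw guide 68. Deck from x = -85 to +55 mm, y = -50 to +50 mm, a round window with a reed blank below it.
- seat (a point): Seat centre at the height of the pad tops (54 mm above the bench); axes as the mount's. The underside of the seated flange lies here.
- pad_0: Brass bearing pad, 8 mm across, 4 mm high, 25 mm from the seat centre on the jaw's side (-x); origin at its foot on the deck.
- pad_1: Brass bearing pad as pad_0, 25 mm from the seat centre at +60 degrees from +x.
- pad_2: Brass bearing pad as pad_0, 25 mm from the seat centre at -60 degrees from +x.
- post_left: Fixed mushroom post, axis 35 mm from the seat centre at +40 degrees from +x; origin at its foot on the deck. Stem 10 mm, head 18 mm across; head's underside 8 mm, its top 12 mm above the pad tops. The heads overhang the seated flange by 4 mm: the flange passes down beside them only with its axis 5.1 mm or more from the seat centre towards the jaw (-x).
- post_right: Fixed mushroom post as post_left, at -40 degrees from +x.
- jaw (a joint): Sprung jaw, m: 0 free, grows as it is pushed away from the posts (along the mount's -x), hard stop at 0.010. 0.003 with the loupe seated, 0.0081 when the flange just clears the heads. Spring: 3 N at 0, 0.9 N more per mm: 5.7 N seated, 10.3 N when the heads are just cleared, 12 N at the stop; then the force rises steeply. Jaw, posts and pads are polished (friction about 0.1).
- jaw_nose (a point): Middle of the jaw's nose, 14 mm above the deck; moves with the jaw. The nose is a flat upright face 16 mm wide, 27 mm from the seat centre when free, from the deck up to 24 mm above the pad tops. Its direction from the seat centre is the mount's -x.
- reed: Bystander: loose piece of reed, 20 mm thick, 110 mm long, lying at the back; origin at its centre's underside.
- tape: Bystander: roll of tape, 64 mm across, 22 mm high.
- glue: Bystander: small bottle, 32 mm across, 85 mm tall, between the two working places.
- brush: Bystander: brush lying on the robot's right.
There are look-alikes about, which are no part of the job. Of the things that look like the part that bears loupe_mid, take the one that is nearest to the robot's base at the start.

How it is judged:
On the way:
1. the flange of the loupe is pushing the sprung jaw back (jaw beyond 6 mm) (value of joint jaw above 0.006 m and contact force between loupe and jaw above 2 N), for 0.1 s.
At the end, for the whole second after the job is handed in: The loupe rests, released and still, flat on the three pads (bearing on them, underside within 1 mm of the pad tops, level within 0.004 rad), under both heads, bearing on both posts (over 1 N each) and the jaw (over 2 N), its axis within 3 mm of the seat centre ((contact force between loupe and pad_0 above 0.05 N or contact force between loupe and pad_1 above 0.05 N or contact force between loupe and pad_2 above 0.05 N) and contact force between loupe and post_left above 1 N and contact force between loupe and post_right above 1 N and contact force between loupe and jaw above 2 N and horizontal distance between loupe_mid and mount below 0.003 m and angle between loupe_mid's own z axis and vertical below 0.004 rad and z of loupe_mid in the frame of seat between 0.029 and 0.031 m and linear speed of loupe below 0.01 m/s); the robot touches nothing.
It fails at once if the loupe is pressed against the jaw, a post or a pad of the mount with more than 20 N (contact force between loupe and jaw above 20 N or contact force between loupe and post_left above 20 N or contact force between loupe and post_right above 20 N or contact force between loupe and pad_0 above 20 N or contact force between loupe and pad_1 above 20 N or contact force between loupe and pad_2 above 20 N).
It fails at once if another thing on the bench is moved by more than 30 mm (distance of any of reed, tape, glue, brush from where it was at the start of the episode above 0.03 m).
It also fails if it takes over 72 s, if anything falls off the work surface, if the arm or the gripper's body presses on something with over 40 N, if the wrist force passes 120 N, or if a joint passes its speed limit or range.

## Robot

A 6-joint arm with a two-finger parallel gripper is mounted at the origin on the work surface. World frame = base frame: x ahead of the robot, y to its left, z up, the work surface at z = 0. Lengths are in m, angles in rad, forces in N, time in s.
With the tool pointing down it reaches from about 0.25 to 0.85 m from the base axis. Payload 12.5 kg.
Tool frame: the origin (TCP) lies between the finger pads; the fingertips stand 14 mm ahead of it and the grasp point (between the pads) lies 5 mm behind it (r.nose_length is the distance from the TCP to the fingertips, in m); z points along the fingers, y is the direction in which the jaws open and shut (so a half turn about z gives the same grasp; the last joint's range is limited). The gripper opens to 93 mm and grips with 3 to 60 N. Pads are 15 mm wide; open, the fingers measure 128 mm over their backs; the gripper's body (75 mm by 188 mm) begins 65 mm behind the grasp point.
Start: joints at [1.097, 0.351, 1.652, -0, 1.139, -0.085], TCP at [0.208, 0.509, 0.233] pointing down, gripper open.
Joint ranges: [-2.75, 2.75], [-0.79, 2.1], [0.01, 2.65], [-1.57, 4.71], [0.07, 3.14], [-2.87, 2.87]. Speed limits (rad/s): [2.22, 2.22, 2.79, 3.14, 3.14, 3.14].

## Interface

Orientations are given as a unit quaternion [w, x, y, z].
In Python, from station import r gives the robot as it stands.
- The arm moves only by the shell command python3 -m pendant 'ROWS'. ROWS is text: rows parted by semicolons, each of 7 numbers parted by spaces: the turn, a rotation vector about the world's x, y, z in degrees, then the shift along the world's x, y, z in mm, then the closure, from 0 (fully open) to 1 (shut). A call has 1 to 20 rows; each row is the pose to reach, as a shift and turn from the pose commanded when the call began; what a row does not reach only later rows make up. A row lasts 1/10 s, in which the tool goes at most 50 mm and 8.59 degrees, less where a joint would pass 70% of its speed; a pose out of reach is approached as far as the arm can. A call with a gripper value outside its range is refused whole. The fingers move at their own pace and stop on an object; the grip force is fixed at half the most. Time passes only in rows, so rows that repeat a pose let the fingers close. It gives the time, the measured TCP pose, the force and the opening at its end, in the units of the state.
- r.observe(): the state, without advancing time (a new reading comes with each control period).
- r.read_camera(name): name is "scene" or "top" or "wrist"; returns the picture (384x512x3 uint8, red, green, blue); there is no depth.
- r.camera_model(name): a dict with "fx", "fy", "cx", "cy" (pixels), "T" (4x4, takes a point from camera to world coordinates). Camera axes: x right, y down, z forward; pixel columns grow to the right and rows downward; lengths in m; the calibration is good to about 2 mm. A picture is of the moment at which its call begins: read the wrist's pose just before it. camera_model takes no time and is no camera call; for the wrist camera it gives the pose at the moment of the call.
- r.close_job(): hands the job in, once; it reports no verdict.
Trained networks look in the newest picture that a camera, given by its name, has taken for a name from the list of things; names that differ only in an ending like _2 or _b are one class to them, and where a whole thing is asked for, a point or a joint stands for the part that bears it (a point fixed in the world has none). Each returns a list of dicts, best first, with "p" (0 to 1); they miss things now and then, are a little off and sometimes report something else, mostly with a low value. They report only what shows in the picture. A call takes as long as a camera call. They do not tell look-alikes from the thing itself.
- r.find_in(camera, target): "uv" ([column, row] in pixels, amid what is visible of it).
- r.trace(camera, target): "region" (384x512 bool, what is visible of it) and "uv" ([column, row] in pixels, amid what is visible of it).
The state is a dict: "clock": time; "joint_positions": joint angles; "qvel": joint speeds; "joint_efforts": joint torques, N m; "tool_pos": TCP position; "tool_rot": TCP orientation; "ft_force": force on the tool from outside, world axes, zero at the start; "torque": the same for the moment, N m; "finger_gap": opening from 0.0 (shut) to 1.0 (fully open).
Only numpy, scipy, OpenCV 4.12 (cv2) and the standard library are available. Lean on these libraries where they do the work, as an engineer would, in place of code of your own. Each camera call takes 0.05 s, during which the arm holds its last target.

## Working session

There is one attempt and no reset: what is moved stays moved. The work goes in short steps, Python scripts to look and compute and a shell command to move; the robot and the scene stay as the last step left them, time stands still between calls to the robot, and variables do not carry over. Pictures are saved under pics/ and viewed, and the job is handed in when it is done.

```bash
mkdir -p pics; ls
python3 - <<'E'
from station import r
import cv2,numpy as np
s=r.observe();print(s)
for c in ["scene","top","wrist"]:
    im=r.read_camera(c);cv2.imwrite(f"pics/{c}0.png",im[:,:,::-1]);m=r.camera_model(c);print(c,m["fx"],m["cx"],np.round(m["T"],3).tolist())
    for t in ["loupe_mid","mount"]:
        print(t,[(np.round(d["uv"],1).tolist(),round(d["p"],2)) for d in r.find_in(c,t)])
E
```

```text
pics
{'clock': 0.0, 'joint_positions': array([ 1.09738391e+00,  3.51209710e-01,  1.65241888e+00,  8.88982600e-06,
        1.13907670e+00, -8.46220580e-02]), 'qvel': array([ 0.00066638, -0.00075493, -0.00042054,  0.000501  ,  0.00133663,
       -0.00050714]), 'joint_efforts': array([ 1.00117099e-04, -4.97327828e+01, -2.85255504e+01,  6.99826959e-02,
        2.57197267e-02, -4.66333847e-05]), 'tool_pos': array([0.20832746, 0.50867296, 0.23211792]), 'tool_rot': array([-1.57096126e-04,  1.93174937e-01,  9.81164173e-01, -5.33691902e-04]), 'ft_force': array([-0.74621596,  0.16342571, -0.68580669]), 'torque': array([-0.01585254,  0.03654195,  0.00245778]), 'finger_gap': 0.999166626286058}
scene 395.2289311156138 259.49967869391475 [[-0.414, 0.761, -0.5, 1.023], [0.91, 0.354, -0.215, 0.14], [0.014, -0.544, -0.839, 0.838], [0.0, 0.0, 0.0, 1.0]]
loupe_mid [([229.4, 174.1], 0.97), ([236.5, 217.2], 0.9), ([181.6, 174.2], 0.85), ([200.0, 205.0], 0.64)]
mount [([374.8, 208.1], 0.64)]
top 353.84148509138265 259.38901384585193 [[-0.007, -0.998, 0.065, 0.506], [-0.999, 0.01, 0.041, -0.094], [-0.041, -0.064, -0.997, 0.845], [0.0, 0.0, 0.0, 1.0]]
loupe_mid [([276.3, 163.5], 0.73), ([299.8, 209.9], 0.62), ([309.9, 164.9], 0.59), ([342.7, 191.6], 0.56), ([137.0, 208.5], 0.53)]
mount [([146.3, 229.1], 0.87)]
wrist 324.27932735723175 251.7077292013533 [[0.379, 0.899, 0.219, 0.149], [0.925, -0.369, -0.089, 0.533], [0.001, 0.237, -0.972, 0.385], [0.0, 0.0, 0.0, 1.0]]
loupe_mid []
mount []
```

View pics/scene0.png

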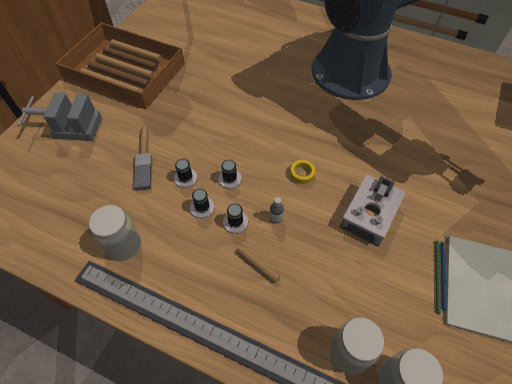

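View pics/top0.png

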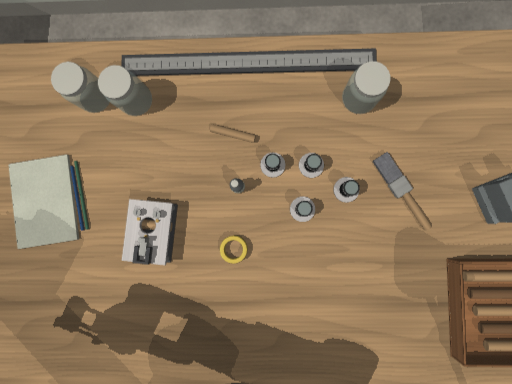

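```bash
cat > h.py <<'E'
import numpy as np,cv2
from station import r
def ray(m,uv):
    d=np.array([(uv[0]-m["cx"])/m["fx"],(uv[1]-m["cy"])/m["fy"],1.0]);T=np.array(m["T"])
    return T[:3,3],T[:3,:3]@d
def atz(m,uv,z):
    o,d=ray(m,uv);return o+d*(z-o[2])/d[2]
def proj(m,p):
    T=np.array(m["T"]);c=T[:3,:3].T@(np.asarray(p)-T[:3,3]);return np.array([m["fx"]*c[0]/c[2]+m["cx"],m["fy"]*c[1]/c[2]+m["cy"]])
E
python3 - <<'E'
from h import *
for c in ["scene","top"]:
    r.read_camera(c);m=r.camera_model(c)
    for t,z in [("loupe_mid",.03),("mount",.05),("pad_0",.054),("pad_1",.054),("post_left",.064),("jaw_nose",.07),("seat",.054),("glue",.04),("tape",.011),("reed",.01),("brush",.01)]:
        print(c,t,[(np.round(d["uv"]).tolist(),round(d["p"],2),np.round(atz(m,d["uv"],z)[:2],3).tolist(),round(float(np.hypot(*atz(m,d["uv"],z)[:2])),3)) for d in r.find_in(c,t)])
E
python3 - <<'E'
import cv2
for c,(a,b,e,f) in {"top":(180,290,90,230),"scene":(160,250,320,430)}.items():
    im=cv2.imread(f"pics/{c}0.png")[a:b,e:f];cv2.imwrite(f"pics/{c}0z.png",cv2.resize(im,None,fx=5,fy=5,interpolation=cv2.INTER_CUBIC))
E
```

```text
scene loupe_mid [([182.0, 176.0], 0.94, [0.586, -0.259], 0.64), ([229.0, 176.0], 0.84, [0.537, -0.153], 0.559), ([200.0, 203.0], 0.8, [0.636, -0.18], 0.661)]
scene mount [([372.0, 209.0], 0.94, [0.492, 0.197], 0.53)]
scene pad_0 []
scene pad_1 []
scene post_left [([382.0, 192.0], 0.72, [0.449, 0.204], 0.493), ([362.0, 210.0], 0.61, [0.515, 0.177], 0.544), ([380.0, 216.0], 0.5, [0.513, 0.216], 0.556)]
scene jaw_nose [([379.0, 191.0], 0.61, [0.454, 0.197], 0.494)]
scene seat [([373.0, 212.0], 0.95, [0.502, 0.2], 0.54)]
scene glue [([276.0, 210.0], 0.59, [0.582, -0.006], 0.582)]
scene tape [([303.0, 166.0], 0.71, [0.416, 0.001], 0.416)]
scene reed [([258.0, 261.0], 0.95, [0.705, 0.004], 0.705)]
scene brush [([144.0, 166.0], 0.9, [0.591, -0.373], 0.699)]
top loupe_mid [([274.0, 163.0], 0.86, [0.632, -0.094], 0.639), ([343.0, 191.0], 0.79, [0.564, -0.252], 0.617), ([308.0, 165.0], 0.73, [0.625, -0.173], 0.649), ([301.0, 209.0], 0.65, [0.524, -0.155], 0.546)]
top mount [([148.0, 228.0], 0.58, [0.482, 0.193], 0.52)]
top pad_0 []
top pad_1 []
top post_left [([234.0, 132.0], 0.75, [0.697, -0.006], 0.697), ([136.0, 209.0], 0.56, [0.526, 0.215], 0.568)]
top jaw_nose [([142.0, 245.0], 0.7, [0.446, 0.198], 0.488)]
top seat [([150.0, 232.0], 0.76, [0.474, 0.187], 0.51)]
top glue [([134.0, 209.0], 0.74, [0.526, 0.228], 0.574), ([239.0, 184.0], 0.61, [0.581, -0.013], 0.581), ([397.0, 185.0], 0.33, [0.576, -0.37], 0.685)]
top tape [([233.0, 255.0], 0.53, [0.419, 0.004], 0.419)]
top reed [([234.0, 132.0], 0.59, [0.712, 0.002], 0.712)]
top brush [([135.0, 210.0], 0.29, [0.527, 0.238], 0.578)]
```

View pics/top0z.png

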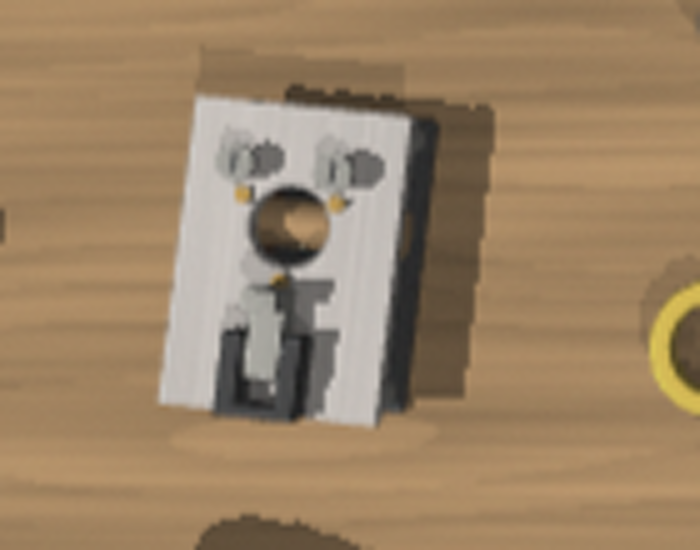

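View pics/scene0z.png

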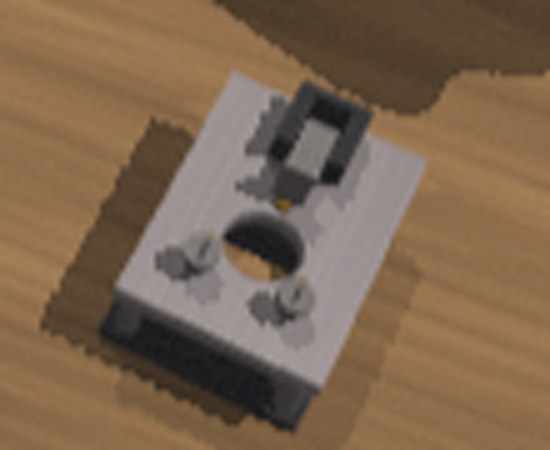

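```bash
python3 - <<'E'
from h import *
m=r.camera_model("top")
f=lambda x,y:((x+.5)/5-.5+90,(y+.5)/5-.5+180)
c=[atz(m,f(*p),.05)[:2] for p in [(197,97),(412,117),(378,427),(160,404)]]
print(np.round(c,4))
# mount corners: (55,50),(55,-50),(-85,-50),(-85,50); pads
M=[(55,50),(55,-50),(-85,-50),(-85,50)];P=list(c)
for q,z in [((244,195),60),((337,204),-60),((279,280),180)]:
    P.append(atz(m,f(*q),.054)[:2]);M.append((25*np.cos(np.radians(z)),25*np.sin(np.radians(z))))
M=np.array(M)/1000;P=np.array(P)
A,B=M-M.mean(0),P-P.mean(0)
U,S,Vt=np.linalg.svd(A.T@B);R=Vt.T@U.T;t=P.mean(0)-R@M.mean(0)
print("yaw",np.degrees(np.arctan2(R[1,0],R[0,0])),"t",t);print(np.round((M@R.T+t-P)*1000,1))
E
python3 -m pendant '0 0 -74 282 -299 30 0;0 0 -74 282 -299 30 0;0 0 -74 282 -299 30 0;0 0 -74 282 -299 30 0;0 0 -74 282 -299 30 0;0 0 -74 282 -299 30 0;0 0 -74 282 -299 30 0;0 0 -74 282 -299 30 0;0 0 -74 282 -299 30 0;0 0 -74 282 -299 30 0;0 0 -74 282 -299 30 0;0 0 -74 282 -299 30 0;0 0 -74 282 -299 30 0;0 0 -74 282 -299 30 0'
python3 - <<'E'
from h import *
m=r.camera_model("wrist");im=r.read_camera("wrist");cv2.imwrite("pics/w1.png",im[:,:,::-1])
import pickle;pickle.dump((m,im),open("w1.pkl","wb"));print(np.round(m["T"],4))
for t,z in [("mount",.05),("pad_0",.054),("pad_1",.054),("post_left",.066),("jaw_nose",.064),("seat",.054)]:
    print(t,[(np.round(d["uv"],1).tolist(),round(d["p"],2),np.round(atz(m,d["uv"],z)[:2],4).tolist()) for d in r.find_in("wrist",t)])
E
```

```text
[[0.5499 0.2373]
 [0.5398 0.1378]
 [0.4005 0.1521]
 [0.411  0.252 ]]
yaw -5.945148250350186 t [0.49046137 0.19335882]
[[ 0.5  0.1]
 [ 0.2  0.1]
 [ 0.2  0.3]
 [ 0.1 -0.1]
 [ 0.1  0.3]
 [-0.  -0. ]
 [-1.1 -0.7]]
clock: 3.05
tool_pos: [0.49, 0.2106, 0.2627]
tool_rot: [-0.0, 0.744, 0.668, 0.0]
ft_force: [-0.3, -0.2, -0.2]
finger_gap: 0.997
[[ 9.942e-01 -1.042e-01 -2.570e-02  4.976e-01]
 [-1.074e-01 -9.662e-01 -2.344e-01  2.748e-01]
 [-4.000e-04  2.358e-01 -9.718e-01  4.151e-01]
 [ 0.000e+00  0.000e+00  0.000e+00  1.000e+00]]
mount [([241.2, 175.6], 0.92, [0.4774, 0.2021])]
pad_0 [([217.5, 186.1], 0.65, [0.4493, 0.1936]), ([264.3, 200.3], 0.63, [0.5008, 0.171])]
pad_1 [([217.5, 186.1], 0.65, [0.4493, 0.1936]), ([264.3, 200.3], 0.63, [0.5008, 0.171])]
post_left [([279.5, 165.0], 0.47, [0.5211, 0.2125])]
jaw_nose [([216.6, 183.3], 0.87, [0.45, 0.1991])]
seat [([239.4, 179.0], 0.89, [0.4751, 0.1992])]
```

View pics/w1.png

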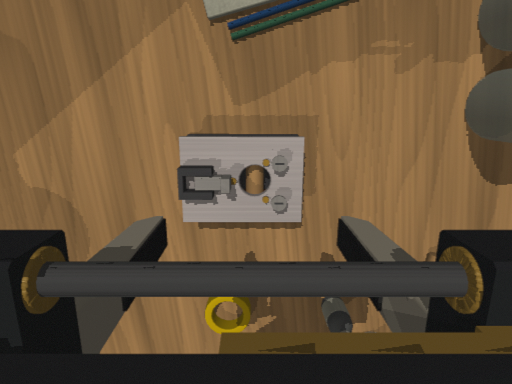

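Run:
```python
import cv2
im=cv2.imread("pics/w1.png")[125:235,165:320];cv2.imwrite("pics/w1z.png",cv2.resize(im,None,fx=5,fy=5,interpolation=cv2.INTER_CUBIC))
```

```text
(no output)
```

View pics/w1z.png

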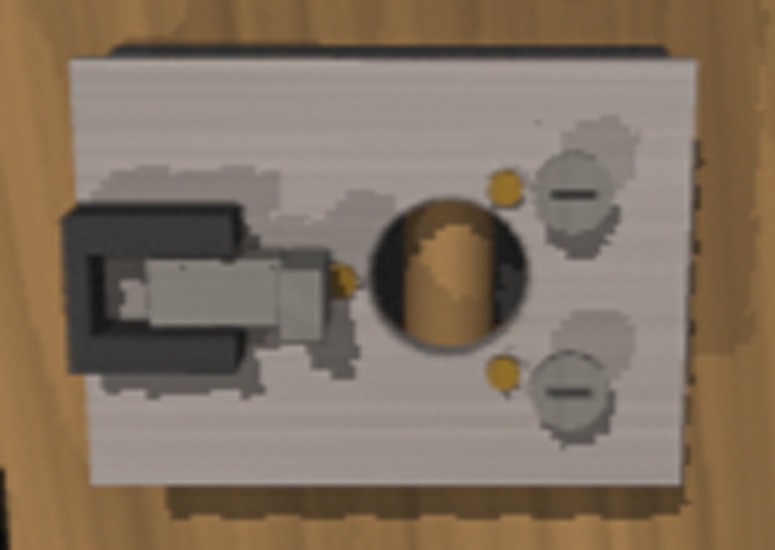

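Run:
```python
from h import *
import pickle
m,_=pickle.load(open("w1.pkl","rb"))
f=lambda p:((p[0]+.5)/5-.5+165,(p[1]+.5)/5-.5+125)
D=[((70,58),.05,(-85,50)),((698,60),.05,(55,50)),((682,487),.05,(55,-50)),((90,486),.05,(-85,-50)),
((507,188),.054,(12.5,21.65)),((504,372),.054,(12.5,-21.65)),((574,190),.066,(26.8,22.5)),((571,392),.066,(26.8,-22.5)),((447,275),.05,(0,0))]
P=np.array([atz(m,f(p),z)[:2] for p,z,_ in D]);M=np.array([d[2] for d in D])/1000
A,B=M-M.mean(0),P-P.mean(0)
U,S,Vt=np.linalg.svd(A.T@B);R=Vt.T@U.T;t=P.mean(0)-R@M.mean(0)
print("yaw",np.degrees(np.arctan2(R[1,0],R[0,0])),"t",t);print(np.round((M@R.T+t-P)*1000,1))
```

```text
yaw -6.2259514880486515 t [0.49212444 0.19502941]
[[-0.1 -0.1]
 [-0.2  0.2]
 [-0.3  0.8]
 [ 0.5  0.7]
 [-0.2  0.1]
 [-0.1 -0.3]
 [-0.  -0.6]
 [-0.3  0.1]
 [ 0.6 -0.8]]
```

```bash
python3 -m pendant '0 0 0 37 -349 0 0.3;0 0 0 37 -349 0 0.3;0 0 0 37 -349 0 0.3;0 0 0 37 -349 0 0.3;0 0 0 37 -349 0 0.3;0 0 0 37 -349 0 0.3;0 0 0 37 -349 0 0.3;0 0 0 37 -349 0 0.3;0 0 0 37 -349 0 0.3;0 0 0 37 -349 0 0.3;0 0 0 37 -349 0 0.3;0 0 0 37 -349 0 0.3'
python3 - <<'E'
from h import *
m=r.camera_model("wrist");im=r.read_camera("wrist");cv2.imwrite("pics/w2.png",im[:,:,::-1])
import pickle;pickle.dump((m,im),open("w2.pkl","wb"));print(np.round(m["T"],4))
for d in r.trace("wrist","loupe_mid"):
    ys,xs=np.nonzero(d["region"]);print(np.round(d["uv"],1),d["p"],len(xs),xs.min(),xs.max(),ys.min(),ys.max(),atz(m,d["uv"],.03)[:2])
E
```

```text
clock: 4.6
tool_pos: [0.5275, -0.138, 0.2628]
tool_rot: [0.0, 0.744, 0.668, 0.0]
ft_force: [0.5, 0.6, -0.4]
finger_gap: 0.701
[[ 9.942e-01 -1.046e-01 -2.570e-02  5.351e-01]
 [-1.077e-01 -9.662e-01 -2.344e-01 -7.380e-02]
 [-3.000e-04  2.358e-01 -9.718e-01  4.152e-01]
 [ 0.000e+00  0.000e+00  0.000e+00  1.000e+00]]
[294.2 247. ] 0.95 1273 272 314 226 262 [ 0.57051588 -0.25037723]
[333.7 112.3] 0.89 2033 308 361 89 138 [ 0.62887905 -0.08787018]
[254.  176.7] 0.81 1701 230 275 155 202 [ 0.52913327 -0.15357024]
[335.5 188.8] 0.69 1839 311 361 163 211 [ 0.6266483  -0.17932984]
```

View pics/w2.png

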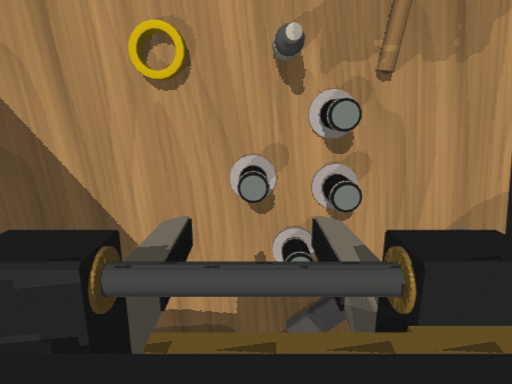

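Run:
```python
import cv2
im=cv2.imread("pics/w2.png")[145:215,220:290];cv2.imwrite("pics/w2z.png",cv2.resize(im,None,fx=8,fy=8,interpolation=cv2.INTER_CUBIC))
from h import *
import pickle
m,im=pickle.load(open("w2.pkl","rb"))
d=[d for d in r.trace("wrist","loupe_mid") if abs(d["uv"][0]-254)<8][0]["region"]
from scipy.optimize import least_squares
# silhouette fit: render model
def sil(p):
    mask=np.zeros((384*4,512*4),np.uint8)
    a=np.linspace(0,2*np.pi,60)
    for rad,zs in [(.03,(0,.006)),(.018,(.006,.06))]:
        pts=np.array([((proj(m,(p[0]+rad*np.cos(t),p[1]+rad*np.sin(t),z))+.5)*4-.5) for z in zs for t in a]).astype(np.float32)
        cv2.fillConvexPoly(mask,cv2.convexHull(pts).astype(np.int32),1)
    return cv2.resize(mask.astype(np.float32),(512,384),interpolation=cv2.INTER_AREA)
from scipy.optimize import minimize
res=minimize(lambda p:np.abs(sil(p)-d).sum(),[.528,-.155],method="Nelder-Mead",options=dict(initial_simplex=[[.528,-.155],[.532,-.155],[.528,-.151]],xatol=1e-4))
print(res.x,res.fun,d.sum())
o=im[:,:,::-1].copy();s=(sil(res.x)>.5).astype(np.uint8);cs,_=cv2.findContours(s,0,1);cv2.drawContours(o,cs,-1,(0,0,255),1)
cv2.imwrite("pics/w2o.png",cv2.resize(o[145:215,220:290],None,fx=8,fy=8,interpolation=cv2.INTER_NEAREST))
```

```text
[ 0.52679239 -0.15958132] 70.4375 1701
```

View pics/w2o.png

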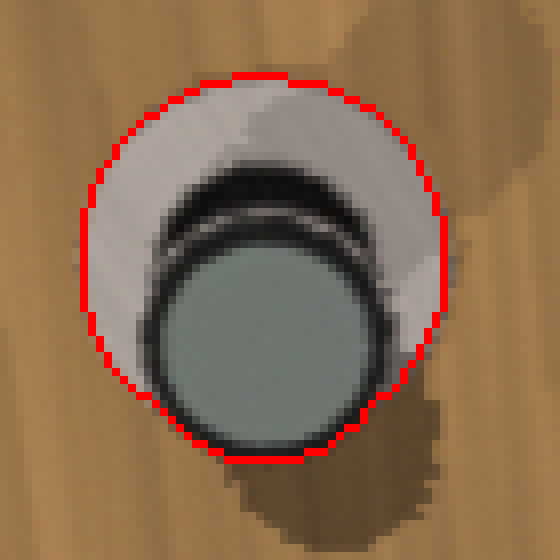

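```bash
python3 -m pendant '0 0 0 -0.7 -21.6 -40 0.3;0 0 0 -0.7 -21.6 -80 0.3;0 0 0 -0.7 -21.6 -120 0.3;0 0 0 -0.7 -21.6 -155 0.3;0 0 0 -0.7 -21.6 -185 0.3;0 0 0 -0.7 -21.6 -205 0.3;0 0 0 -0.7 -21.6 -215 0.3;0 0 0 -0.7 -21.6 -220 0.3;0 0 0 -0.7 -21.6 -220 0.3;0 0 0 -0.7 -21.6 -220 0.3;0 0 0 -0.7 -21.6 -220 0.3'
python3 - <<'E'
from h import *
print(r.observe()["tool_pos"])
im=r.read_camera("wrist");cv2.imwrite("pics/w3.png",im[:,:,::-1])
E
```

```text
clock: 5.85
tool_pos: [0.5273, -0.1608, 0.0436]
tool_rot: [0.001, 0.745, 0.667, 0.0]
ft_force: [0.8, 0.1, 0.7]
finger_gap: 0.699
[ 0.52727789 -0.16082052  0.04356994]
```

View pics/w3.png

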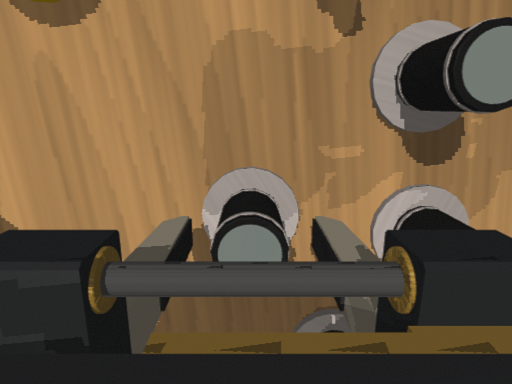

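```bash
python3 -m pendant '0 0 0 -0.5 1 0 0.3;0 0 0 -0.5 1 0 0.45;0 0 0 -0.5 1 0 0.55;0 0 0 -0.5 1 0 0.6;0 0 0 -0.5 1 0 0.65;0 0 0 -0.5 1 0 0.7;0 0 0 -0.5 1 0 0.8;0 0 0 -0.5 1 0 1;0 0 0 -0.5 1 0 1;0 0 0 -0.5 1 0 1;0 0 0 -0.5 1 0 1'
python3 - <<'E'
from h import *
s=r.observe();print(s["tool_pos"],s["tool_rot"],s["torque"])
E
```

```text
clock: 7.0
tool_pos: [0.5263, -0.1597, 0.0426]
tool_rot: [0.0, 0.745, 0.667, 0.0]
ft_force: [0.8, -0.9, -0.5]
finger_gap: 0.38
[ 0.52628961 -0.15968197  0.04262237] [3.65074286e-05 7.44778927e-01 6.67311283e-01 2.02724820e-05] [-0.06428238 -0.01958114 -0.01423896]
```

```bash
python3 -m pendant '0 0 0 0 0 15 1;0 0 0 0 0 40 1;0 0 0 0 0 80 1;0 0 0 0 0 120 1;0 0 0 0 0 130 1;0 0 0 -3 40 130 1;0 0 0 -6 80 130 1;0 0 0 -9 120 130 1;0 0 0 -12 160 130 1;0 0 0 -15 200 130 1;0 0 0 -18 240 130 1;0 0 0 -21 280 130 1;0 0 0 -24 320 130 1;0 0 0 -25 345 130 1;0 0 0 -25 353.6 120 1;0 0 0 -25 353.6 100 1;0 0 0 -25 353.6 95 1;0 0 0 -25 353.6 95 1;0 0 0 -25 353.6 95 1;0 0 0 -25 353.6 95 1'
python3 - <<'E'
from h import *
s=r.observe();print(s["tool_pos"],s["tool_rot"],s["ft_force"],s["torque"])
m=r.camera_model("wrist");im=r.read_camera("wrist");cv2.imwrite("pics/w4.png",im[:,:,::-1])
im=r.read_camera("scene");cv2.imwrite("pics/s4.png",cv2.resize(im[130:250,310:440,::-1],None,fx=5,fy=5,interpolation=cv2.INTER_CUBIC))
E
```

```text
clock: 9.0
tool_pos: [0.5017, 0.1936, 0.1383]
tool_rot: [0.0, 0.745, 0.667, 0.0]
ft_force: [0.0, 0.9, -2.8]
finger_gap: 0.383
[0.50168248 0.19363232 0.13829563] [2.37714554e-04 7.44956530e-01 6.67112819e-01 4.44895096e-04] [ 0.0465459   0.88854708 -2.81287515] [-0.04448889  0.05505852 -0.07941074]
```

View pics/w4.png

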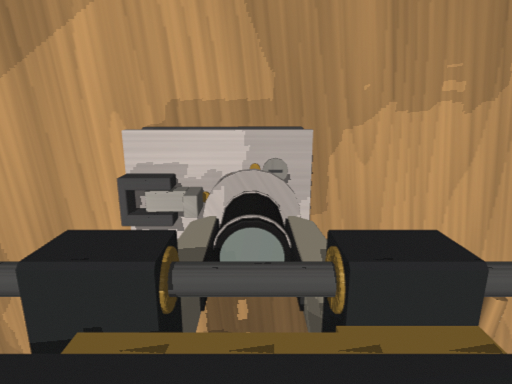

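View pics/s4.png

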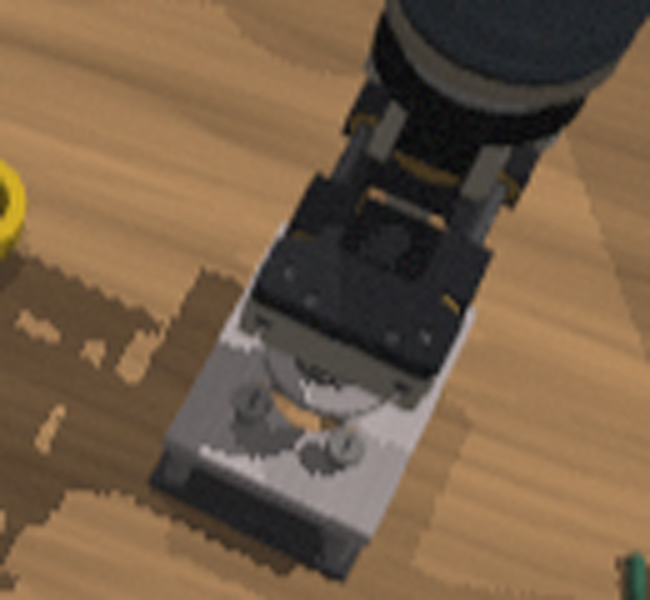

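```bash
python3 -m pendant '0 0 0 0 0 -10 1;0 0 0 0 0 -18 1;0 0 0 0 0 -23 1;0 0 0 0 0 -26 1;0 0 0 0 0 -26 1;0 0 0 0 0 -26 1;0 0 0 0 0 -26 1'
python3 -c "
from h import *
s=r.observe();print(s['tool_pos'],s['ft_force'],s['torque'])"
python3 -m pendant '0 0 0 -1 0.1 0 1;0 0 0 -2 0.2 0 1;0 0 0 -3 0.3 0 1;0 0 0 -4 0.4 0 1;0 0 0 -4 0.4 0 1;0 0 0 -4 0.4 0 1;0 0 0 -4 0.4 0 1'
python3 -c "
from h import *
s=r.observe();print(s['tool_pos'],s['ft_force'],s['torque'])"
```

```text
clock: 9.8
tool_pos: [0.5014, 0.194, 0.1119]
tool_rot: [0.0, 0.745, 0.667, 0.0]
ft_force: [-0.0, -0.3, -2.2]
finger_gap: 0.381
[0.50144325 0.19402913 0.1119003 ] [-0.00267224 -0.28946502 -2.15325293] [-0.0548006   0.04543777  0.0128892 ]
clock: 10.5
tool_pos: [0.4973, 0.1943, 0.1116]
tool_rot: [0.0, 0.745, 0.667, 0.0]
ft_force: [-0.3, 1.0, -2.5]
finger_gap: 0.383
[0.49728329 0.19434932 0.11163991] [-0.32210212  0.95511845 -2.54549877] [-0.05023354  0.05916801  0.0126274 ]
```

```bash
o() { python3 -c "
from h import *
s=r.observe();print(s['tool_pos'],s['ft_force'],s['torque'])"; }
python3 -m pendant '0 0 0 -1 0.1 0 1;0 0 0 -1 0.1 0 1;0 0 0 -1 0.1 0 1'|grep ft;o
python3 -m pendant '0 0 0 -1 0.1 0 1;0 0 0 -1 0.1 0 1;0 0 0 -1 0.1 0 1'|grep ft;o
python3 -m pendant '0 0 0 -1 0.1 0 1;0 0 0 -1 0.1 0 1;0 0 0 -1 0.1 0 1'|grep ft;o
python3 -m pendant '0 0 0 -1 0.1 0 1;0 0 0 -1 0.1 0 1;0 0 0 -1 0.1 0 1'|grep ft;o
python3 -m pendant '0 0 0 -1 0.1 0 1;0 0 0 -1 0.1 0 1;0 0 0 -1 0.1 0 1'|grep ft;o
```

```text
ft_force: [-0.1, 0.2, -2.5]
[0.49625151 0.19445887 0.11162769] [-0.08419878  0.16559655 -2.45255361] [-0.04755275  0.08647151 -0.02696778]
ft_force: [-0.1, -0.1, -2.0]
[0.49526196 0.19457044 0.11164523] [-0.08556408 -0.13853609 -2.01463538] [-0.04100264  0.1000352  -0.01360511]
ft_force: [1.3, -0.3, -2.3]
[0.49442997 0.1946721  0.1117111 ] [ 1.26933643 -0.29560685 -2.30498964] [-0.06151653 -0.13713169 -0.03539567]
ft_force: [3.5, -0.4, -4.9]
[0.49359675 0.19478291 0.11176458] [ 3.47958862 -0.35976374 -4.91016459] [-0.18124112 -0.71084239 -0.02364655]
ft_force: [5.3, -0.4, -2.2]
[0.49248944 0.19489544 0.11175217] [ 5.25803177 -0.39160658 -2.23638767] [-0.21970857 -0.89400451  0.04002311]
```

```bash
o() { python3 -c "
from h import *
s=r.observe();print(s['tool_pos'],s['ft_force'],s['torque'])"; }
python3 -m pendant '0 0 0 -1 0.1 0 1;0 0 0 -2 0.2 0 1;0 0 0 -2 0.2 0 1;0 0 0 -2 0.2 0 1'|grep ft;o
python3 -m pendant '0 0 0 -1 0.1 0 1;0 0 0 -2 0.2 0 1;0 0 0 -2 0.2 0 1;0 0 0 -2 0.2 0 1'|grep ft;o
python3 - <<'E'
from h import *
im=r.read_camera("wrist");cv2.imwrite("pics/w5.png",cv2.resize(im[120:280,110:320,::-1],None,fx=3,fy=3,interpolation=cv2.INTER_CUBIC))
E
```

```text
ft_force: [6.4, -0.3, -3.1]
[0.49071082 0.19509234 0.11179993] [ 6.39232806 -0.26864794 -3.09138021] [-0.23563941 -1.24786009  0.0545334 ]
ft_force: [6.3, -1.1, -4.2]
[0.48901224 0.1952864  0.11184407] [ 6.31443021 -1.08333839 -4.24041917] [-0.32825051 -1.56380095 -0.02856348]
```

View pics/w5.png

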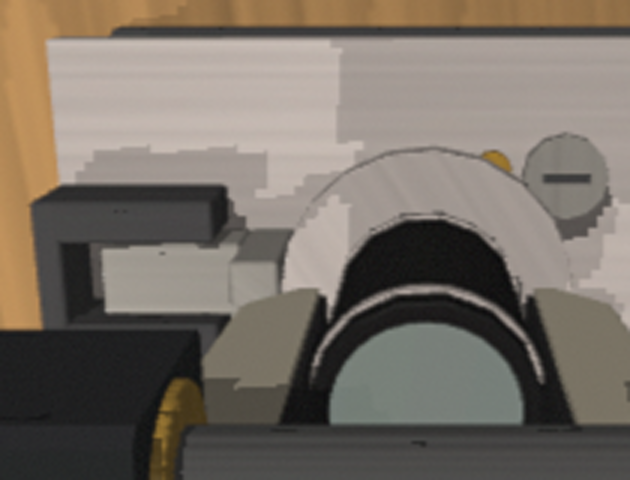

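```bash
o() { python3 -c "
from h import *
s=r.observe();print(s['tool_pos'],s['ft_force'],s['torque'],s['tool_rot'])"; }
python3 -m pendant '0 0 0 -1 0.1 0 1;0 0 0 -2 0.2 0 1;0 0 0 -2 0.2 0 1;0 0 0 -2 0.2 0 1'|grep ft;o
python3 -m pendant '0 0 0 -1 0.1 0 1;0 0 0 -1.4 0.15 0 1;0 0 0 -1.4 0.15 0 1;0 0 0 -1.4 0.15 0 1'|grep ft;o;o
python3 - <<'E'
from h import *
import pickle
m=r.camera_model("wrist");im=r.read_camera("wrist");pickle.dump((m,im),open("w6.pkl","wb"));cv2.imwrite("pics/w6.png",cv2.resize(im[120:280,110:320,::-1],None,fx=3,fy=3,interpolation=cv2.INTER_CUBIC))
E
```

```text
ft_force: [8.8, -2.3, -4.1]
[0.48735626 0.19547874 0.11193637] [ 8.78353257 -2.26738113 -4.09111667] [-0.32204868 -1.90472426  0.01918353] [0.00081762 0.74471071 0.6673859  0.0011576 ]
ft_force: [9.5, -2.0, -4.7]
[0.48620812 0.19561985 0.11201308] [ 9.49120341 -2.04602288 -4.71612864] [-0.43229118 -2.12237371  0.01544296] [0.00100592 0.74469574 0.66740193 0.00138065]
[0.48620812 0.19561985 0.11201308] [ 9.49120341 -2.04602288 -4.71612864] [-0.43229118 -2.12237371  0.01544296] [0.00100592 0.74469574 0.66740193 0.00138065]
```

View pics/w6.png

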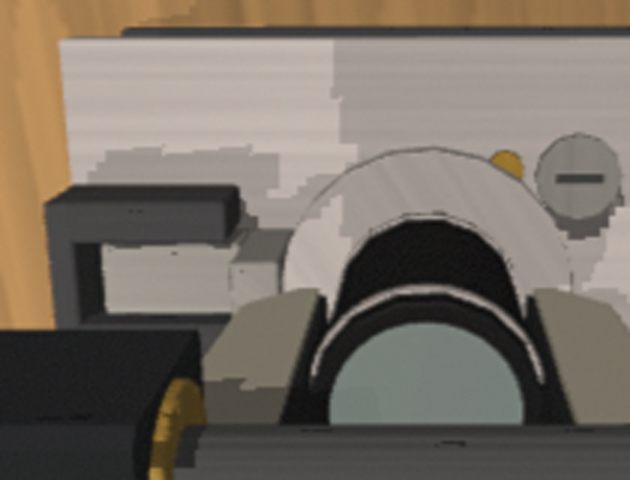

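```bash
python3 -m pendant '0 0 0 -0.6 0.1 0 1;0 0 0 -0.6 0.1 0 1;0 0 0 -0.6 0.1 0 1'
python3 - <<'E'
from h import *
s=r.observe();print(s['tool_pos'],s['ft_force'],s['torque'])
m=r.camera_model("wrist");im=r.read_camera("wrist");o=cv2.resize(im[120:280,110:320,::-1],None,fx=4,fy=4,interpolation=cv2.INTER_CUBIC)
def circ(c,rad,z,col):
    pts=np.array([(proj(m,(c[0]+rad*np.cos(t),c[1]+rad*np.sin(t),z))-[110,120]+.5)*4-.5 for t in np.linspace(0,6.283,90)])
    cv2.polylines(o,[pts.astype(np.int32)],True,col,1)
tp=s['tool_pos'];b=tp[2]-.0426
circ(tp,.03,b+.006,(0,0,255)); circ(tp,.018,b+.06,(0,0,255))
a=np.radians(-6.2);C=np.array([.4918,.1948])
for q in (40,-40):
    circ(C+.035*np.array([np.cos(a+np.radians(q)),np.sin(a+np.radians(q))]),.009,.066,(0,255,0))
for q in (60,180):
    circ(C+.025*np.array([np.cos(a+np.radians(q)),np.sin(a+np.radians(q))]),.004,.054,(255,0,0))
cv2.imwrite("pics/w7.png",o[:,:800])
E
```

```text
clock: 14.0
tool_pos: [0.4857, 0.1957, 0.1121]
tool_rot: [0.001, 0.745, 0.667, 0.002]
ft_force: [9.4, -1.3, -4.5]
finger_gap: 0.383
[0.48573087 0.19571918 0.11205422] [ 9.36170897 -1.33642473 -4.49439576] [-0.48231338 -2.08612616 -0.00352129]
```

View pics/w7.png

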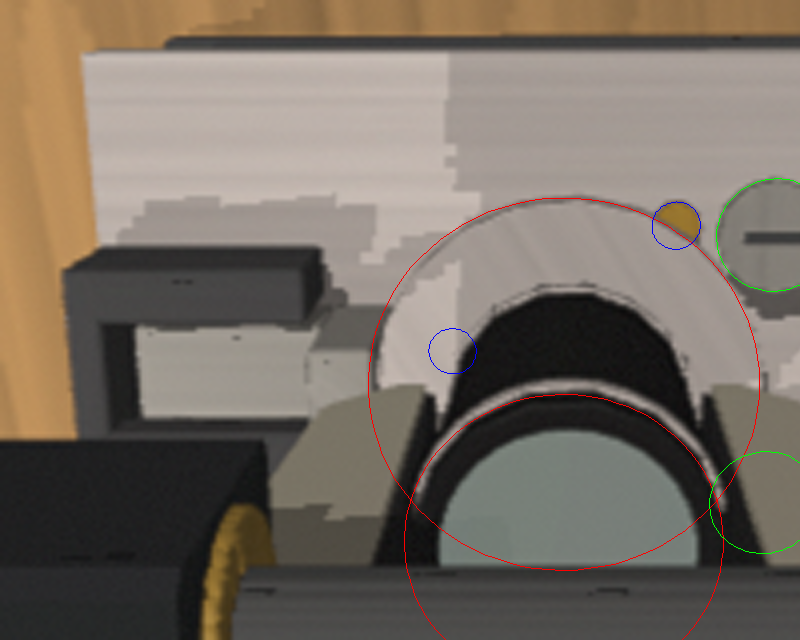

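```bash
python3 -m pendant '0.06 0.6 0 0 0 0 1;0.13 1.2 0 0 0 0 1;0.13 1.2 0 0 0 0 1;0.13 1.2 0 0 0 0 1'
cat > ov.py <<'E'
from h import *
import sys
s=r.observe();print(s['tool_pos'],s['ft_force'],s['torque'])
m=r.camera_model("wrist");im=r.read_camera("wrist");o=cv2.resize(im[120:280,110:310,::-1],None,fx=4,fy=4,interpolation=cv2.INTER_CUBIC)
def circ(c,rad,z,col):
    pts=np.array([(proj(m,(c[0]+rad*np.cos(t),c[1]+rad*np.sin(t),z))-[110,120]+.5)*4-.5 for t in np.linspace(0,6.283,90)])
    cv2.polylines(o,[pts.astype(np.int32)],True,col,1)
tp=s['tool_pos'];b=tp[2]-.0426
a=np.radians(-6.2);C=np.array([.4918,.1948]);u=np.array([np.cos(a),np.sin(a)])
c=tp[:2]+float(sys.argv[2])/1000*u
circ(c,.03,b+.006,(0,0,255)); 
for q in (40,-40):
    circ(C+.035*np.array([np.cos(a+np.radians(q)),np.sin(a+np.radians(q))]),.009,.066,(0,255,0))
for q in (60,180):
    circ(C+.025*np.array([np.cos(a+np.radians(q)),np.sin(a+np.radians(q))]),.004,.054,(255,0,0))
print("axis in mount",(c-C)@u*1000,(c-C)@[-u[1],u[0]]*1000)
cv2.imwrite("pics/%s.png"%sys.argv[1],o)
E
python3 ov.py w8 0
```

```text
clock: 14.45
tool_pos: [0.486, 0.1958, 0.1122]
tool_rot: [-0.007, 0.745, 0.667, -0.005]
ft_force: [10.5, -1.4, -4.4]
finger_gap: 0.38
[0.48601225 0.19577905 0.11218162] [10.45911782 -1.36633204 -4.36642035] [-0.3601755  -2.27381893  0.03976522]
axis in mount -5.859633260717636 0.34825366675116765
```

View pics/w8.png

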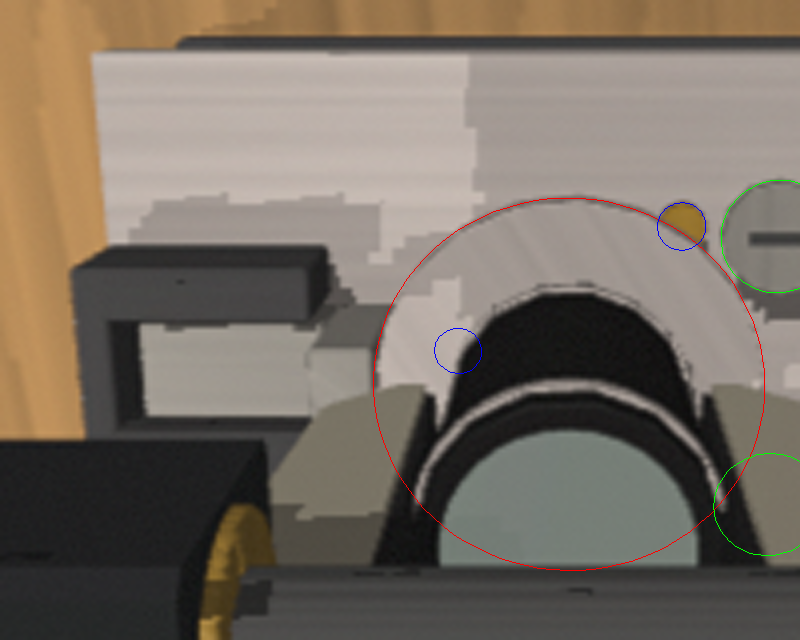

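```bash
o() { python3 -c "
from h import *
s=r.observe();print(s['tool_pos'],s['ft_force'],s['torque'])"; }
python3 -m pendant '0 0 0 -0.3 -0.3 0 1;0 0 0 -0.3 -0.3 0 1;0 0 0 -0.3 -0.3 -1 1;0 0 0 -0.3 -0.3 -2 1;0 0 0 -0.3 -0.3 -3 1;0 0 0 -0.3 -0.3 -3 1'|grep ft;o
python3 -m pendant '0 0 0 0 0 -0.5 1;0 0 0 0 0 -1 1;0 0 0 0 0 -1 1'|grep ft;o
python3 -m pendant '0 0 0 0 0 -0.5 1;0 0 0 0 0 -1 1;0 0 0 0 0 -1 1'|grep ft;o
```

```text
ft_force: [11.5, 1.1, -1.6]
[0.48600201 0.19568185 0.10952928] [11.51316508  1.09458063 -1.58607614] [-0.21579783 -2.19964649 -0.02951574]
ft_force: [10.0, 0.2, 0.2]
[0.48607723 0.19569013 0.10865095] [10.0419477   0.20719697  0.19848428] [-0.27060339 -2.14528583 -0.02050186]
ft_force: [10.9, -0.2, 0.2]
[0.48606198 0.19568942 0.10764473] [10.87372609 -0.20169766  0.16641212] [-0.2178547  -2.14143799 -0.04394696]
```

```bash
o() { python3 -c "
from h import *
s=r.observe();print(s['tool_pos'],s['ft_force'],s['torque'])"; }
python3 -m pendant '0 0 0 0 0 -0.5 1;0 0 0 0 0 -1 1;0 0 0 0 0 -1 1;0 0 0 0 0 -1 1'|grep ft;o
python3 ov.py w9 0
```

```text
ft_force: [11.1, -0.6, -0.9]
[0.48606642 0.1956895  0.10665964] [11.07961881 -0.64418016 -0.94396033] [-0.26271717 -2.13997962  0.00558783]
[0.48606642 0.1956895  0.10665964] [11.07961881 -0.64418016 -0.94396033] [-0.26271717 -2.13997962  0.00558783]
axis in mount -5.796112053470809 0.265069584429381
```

View pics/w9.png

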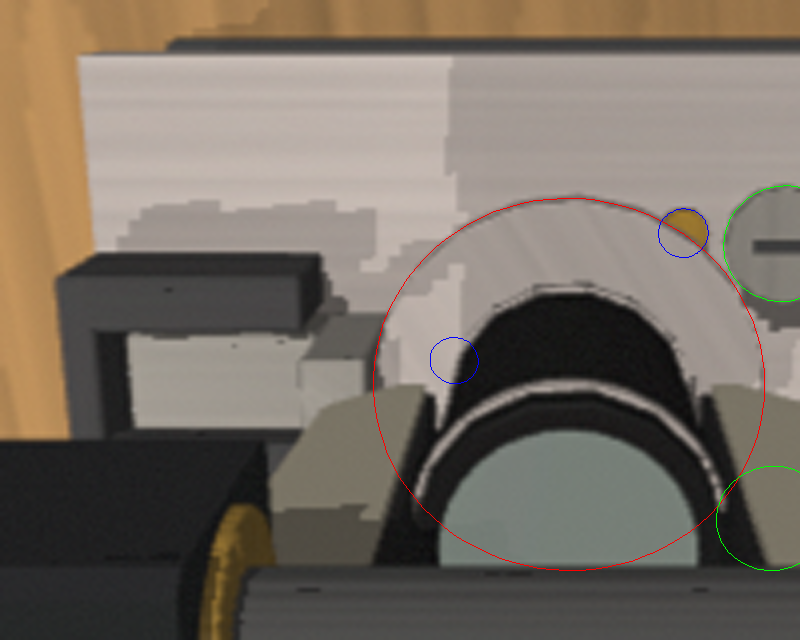

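```bash
o() { python3 -c "
from h import *
s=r.observe();print(s['tool_pos'],s['ft_force'],s['torque'])"; }
python3 -m pendant '0 0 0 0 0 -1 1;0 0 0 0 0 -2 1;0 0 0 0 0 -3 1;0 0 0 0 0 -4 1;0 0 0 0 0 -4 1;0 0 0 0 0 -4 1'|grep ft;o
python3 -m pendant '0 0 0 0 0 -1 1;0 0 0 0 0 -2 1;0 0 0 0 0 -3 1;0 0 0 0 0 -3.8 1;0 0 0 0 0 -3.8 1;0 0 0 0 0 -3.8 1'|grep ft;o
python3 -m pendant '0 0 0 0 0 -0.5 1;0 0 0 0 0 -0.5 1;0 0 0 0 0 -0.5 1'|grep ft;o
```

```text
ft_force: [11.0, -0.8, -1.8]
[0.48600877 0.19570225 0.10253174] [11.04294748 -0.80095602 -1.8269321 ] [-0.22867933 -2.20723469 -0.02672787]
ft_force: [10.9, -0.5, -0.9]
[0.48607666 0.19570884 0.0987871 ] [10.86005359 -0.48636055 -0.88177837] [-0.31025093 -2.22436673 -0.02942256]
ft_force: [10.5, -0.5, -0.4]
[0.48610409 0.19570249 0.09835657] [10.48278848 -0.48645434 -0.35477391] [-0.29411494 -2.10315762 -0.03891008]
```

```bash
o() { python3 -c "
from h import *
s=r.observe();print(s['tool_pos'],s['ft_force'],s['torque'])"; }
python3 -m pendant '0 0 0 0 0 -0.5 1;0 0 0 0 0 -0.5 1;0 0 0 0 0 -0.5 1'|grep ft;o
python3 -m pendant '0 0 0 0 0 -0.4 1;0 0 0 0 0 -0.4 1;0 0 0 0 0 -0.4 1'|grep ft;o
python3 -m pendant '0 0 0 0 0 -0.3 1;0 0 0 0 0 -0.3 1;0 0 0 0 0 -0.3 1'|grep ft;o
```

```text
ft_force: [10.1, -1.3, -1.0]
[0.48611832 0.19570523 0.09785678] [10.10613047 -1.27557446 -0.96159403] [-0.30161755 -2.19347957 -0.00830604]
ft_force: [10.9, -0.9, -1.8]
[0.48612686 0.19569859 0.09746835] [10.9118008  -0.94636786 -1.7576842 ] [-0.26920173 -2.15417513 -0.01422258]
ft_force: [10.7, -0.5, 0.0]
[0.48611135 0.19570765 0.09714937] [10.71922016 -0.53481516  0.01464085] [-0.29320233 -2.10096245 -0.05922587]
```

```bash
o() { python3 -c "
from h import *
s=r.observe();print(s['tool_pos'],s['ft_force'],s['torque'])"; }
python3 -m pendant '0 0 0 0.5 0 0 1;0 0 0 1 -0.1 0 1;0 0 0 1.5 -0.15 0 1;0 0 0 2 -0.2 0 1;0 0 0 2 -0.2 0 1;0 0 0 2 -0.2 0 1'|grep ft;o
python3 -m pendant '0 0 0 0.5 0 0 1;0 0 0 1 -0.1 0 1;0 0 0 1.5 -0.15 0 1;0 0 0 2 -0.2 0 1;0 0 0 2 -0.2 0 1;0 0 0 2 -0.2 0 1'|grep ft;o
python3 ov.py w10 0
```

```text
ft_force: [9.9, -0.2, 1.0]
[0.48778219 0.19551375 0.0971085 ] [ 9.90525031 -0.24947826  1.00181233] [-0.21928883 -1.85838588 -0.05836324]
ft_force: [9.4, -1.1, -1.1]
[0.48938351 0.19528678 0.09690125] [ 9.3980963  -1.09140371 -1.14196877] [-0.15925226 -1.5951726  -0.00235609]
[0.48938351 0.19528678 0.09690125] [ 9.3980963  -1.09140371 -1.14196877] [-0.15925226 -1.5951726  -0.00235609]
axis in mount -2.454926020311065 0.22295772594886176
```

View pics/w10.png

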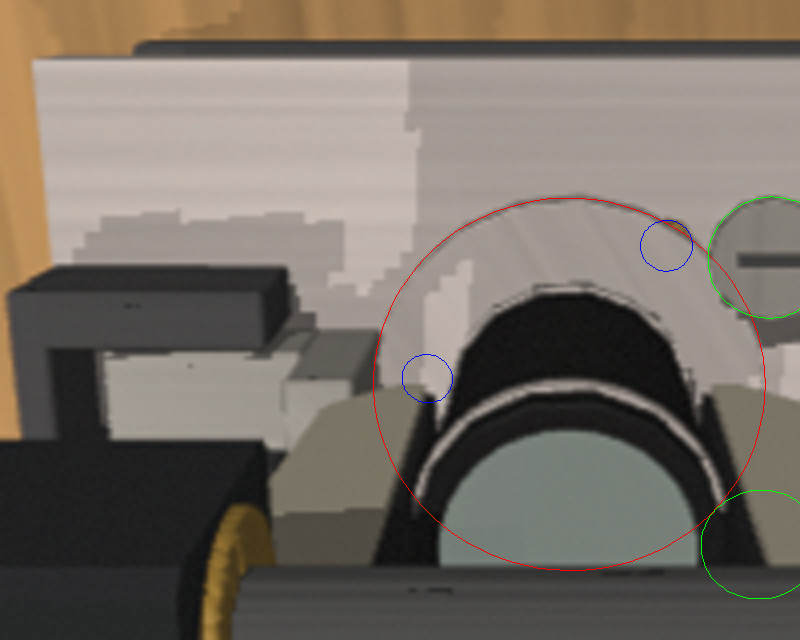

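```bash
o() { python3 -c "
from h import *
s=r.observe();print(s['tool_pos'],s['ft_force'],s['torque'],s['tool_rot'])"; }
python3 -m pendant '-0.03 -0.3 0 0.3 0 0 1;-0.06 -0.6 0 0.6 0 0 1;-0.08 -0.8 0 0.8 -0.1 0 1;-0.08 -0.8 0 1.2 -0.1 0 1;-0.08 -0.8 0 1.2 -0.1 0 1;-0.08 -0.8 0 1.2 -0.1 0 1'|grep ft;o
python3 ov.py w11 0.5
```

```text
ft_force: [6.3, -0.6, -0.0]
[0.49017211 0.19512051 0.09673933] [ 6.28482905 -0.58304305 -0.01799532] [-0.14776267 -1.31384648 -0.03485258] [-0.00205374  0.74477441  0.66731219 -0.00113761]
[0.49017211 0.19512051 0.09673933] [ 6.28482905 -0.58304305 -0.01799532] [-0.14776267 -1.31384648 -0.03485258]
axis in mount -1.1529854620329927 0.1428215197104432
```

View pics/w11.png

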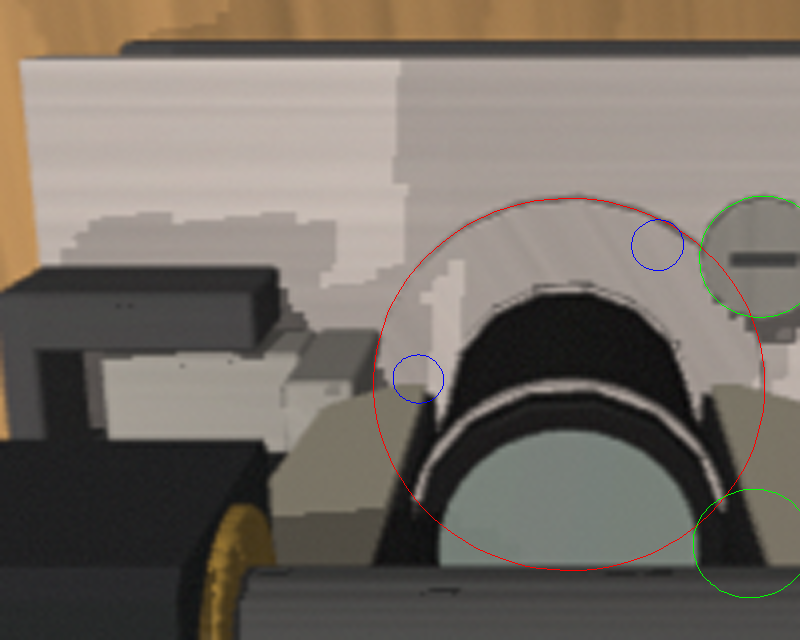

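```bash
o() { python3 -c "
from h import *
s=r.observe();print(s['tool_pos'],s['ft_force'],s['torque'])"; }
for i in 1 2; do python3 -m pendant '0 0 0 0.2 0 0 1;0 0 0 0.4 0 0 1;0 0 0 0.4 0 0 1;0 0 0 0.4 0 0 1'>/dev/null;o;done
python3 -m pendant '0 0 0 0.1 0 0 1;0 0 0 0.3 0 0 1;0 0 0 0.3 0 0 1;0 0 0 0.3 0 0 1'>/dev/null;o
```

```text
[0.49047322 0.1951186  0.09669568] [ 7.51412766  0.38720152 -0.35972563] [-0.13401863 -1.2722223  -0.04930905]
[0.49084021 0.19508782 0.09667241] [ 6.55885484 -0.41687062 -0.07551612] [-0.16760095 -1.15197753  0.01133194]
[0.49107986 0.1950789  0.09667844] [ 6.24254032 -0.10853209 -0.12253968] [-0.19655714 -1.19693439 -0.0179684 ]
```

```bash
o() { python3 -c "
from h import *
s=r.observe();print(s['tool_pos'],s['ft_force'],s['torque'])"; }
for i in 1 2 3; do python3 -m pendant '0 0 0 0.1 0 0 1;0 0 0 0.3 0 0 1;0 0 0 0.3 0 0 1;0 0 0 0.3 0 0 1'>/dev/null;o;done
```

```text
[0.49132416 0.19507486 0.09666457] [ 5.89137113 -1.08609456  0.03857717] [-0.2187987  -1.15521448 -0.03192242]
[0.49152764 0.1950334  0.09664802] [ 4.75342023 -0.93832807  0.76064454] [-0.23109204 -1.08032267  0.05011358]
[0.4916233  0.19502458 0.09659156] [ 4.88932203 -0.4095904   4.8533786 ] [-0.17936496 -0.99363654  0.00429456]
```

```bash
o() { python3 -c "
from h import *
s=r.observe();print(s['tool_pos'],s['ft_force'],s['torque'])"; }
for i in 1 2; do python3 -m pendant '0 0 0 0 0 0 1;0 0 0 0 0 0 1'>/dev/null;o;done
for i in 1 2; do python3 -m pendant '0 0 0 0.2 0 0.1 1;0 0 0 0.3 0 0.1 1;0 0 0 0.3 0 0.1 1'>/dev/null;o;done
```

```text
[0.49164402 0.19504195 0.09661501] [ 4.4301288  -0.72418195  6.10069418] [-0.19694569 -0.9578022   0.04948954]
[0.49159489 0.19503306 0.09659219] [ 4.54984678 -0.29988265  5.7256951 ] [-0.27328611 -0.97446454 -0.04280972]
[0.49165099 0.19501784 0.09658475] [ 4.65751339 -0.70859634  6.34421501] [-0.19727692 -0.70546107  0.01696405]
[0.491669   0.19500153 0.09659006] [ 2.44841067 -0.57340995  6.50500251] [-0.07010476 -0.56952429 -0.0433354 ]
```

```bash
o() { python3 -c "
from h import *
s=r.observe();print(s['tool_pos'],s['ft_force'],s['torque'],s['finger_gap'])"; }
python3 -m pendant '0 0 0 0.2 0 0.2 1;0 0 0 0.2 0 0.2 1;0 0 0 0.2 0 0.2 1'>/dev/null;o
python3 -m pendant '0 0 0 0 0 0 0.6;0 0 0 0 0 0 0.55;0 0 0 0 0 0 0.5;0 0 0 0 0 0 0.45;0 0 0 0 0 0 0.4;0 0 0 0 0 0 0.35;0 0 0 0 0 0 0.3;0 0 0 0 0 0 0.3;0 0 0 0 0 0 0.3'>/dev/null;o
python3 ov.py w12 0
python3 - <<'E'
from h import *
im=r.read_camera("scene");cv2.imwrite("pics/s12.png",cv2.resize(im[130:250,310:440,::-1],None,fx=5,fy=5,interpolation=cv2.INTER_CUBIC))
E
```

```text
[0.49179461 0.19497347 0.09661373] [1.03878514 0.09942482 5.83626365] [-0.05504446 -0.45131312  0.028275  ] 0.3792025589684044
[0.4919652  0.19487827 0.0965307 ] [ 0.40902931 -0.67290285  0.994768  ] [-0.0867631   0.03803435 -0.00083668] 0.698038840892813
[0.4919652  0.19487827 0.0965307 ] [ 0.40902931 -0.67290285  0.994768  ] [-0.0867631   0.03803435 -0.00083668]
axis in mount 0.15578223817731293 0.09564914573582703
```

View pics/w12.png

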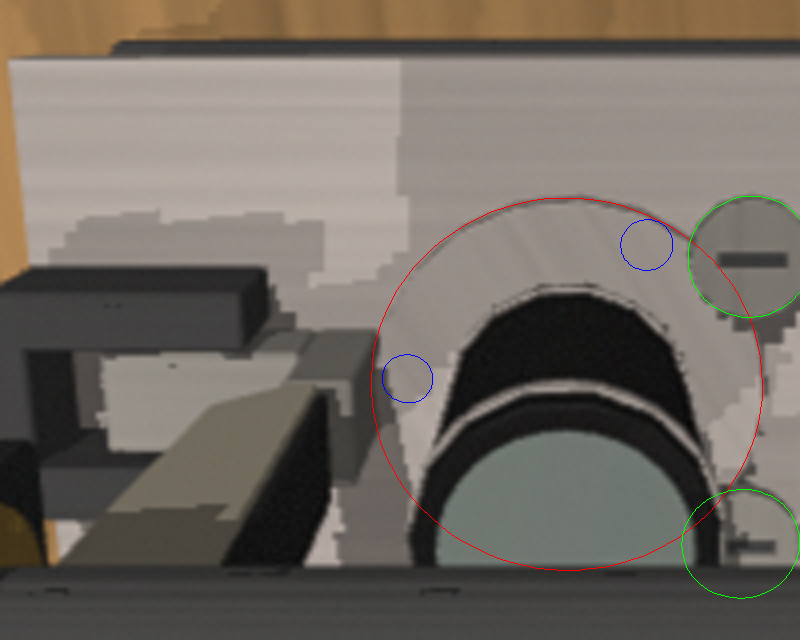

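View pics/s12.png

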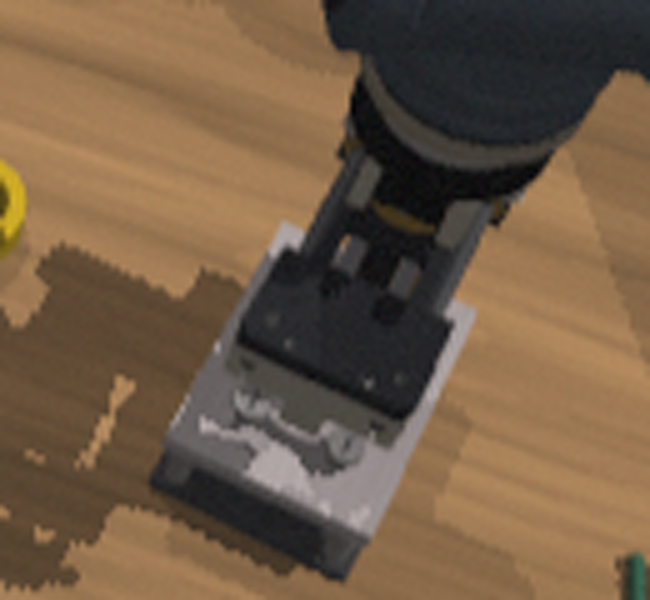

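```bash
o() { python3 -c "
from h import *
s=r.observe();print(s['tool_pos'],s['ft_force'],s['torque'],s['tool_rot'])"; }
python3 -m pendant '0 0 0 0 0 10 0.3;0 0 0 0 0 30 0.3;0 0 0 0 0 50 0.3;-0.05 -0.4 0 0 0 70 0.3;-0.05 -0.4 0 0 0 70 1;-0.05 -0.4 0 0 0 70 1;-0.05 -0.4 0 0 0 70 1;-0.05 -0.4 0 0 0 70 1;-0.05 -0.4 0 0 0 70 1;-0.05 -0.4 0 0 0 70 1;-0.05 -0.4 0 0 0 70 1;-0.05 -0.4 0 0 0 70 1;-0.05 -0.4 0 0 0 70 1'
o
python3 - <<'E'
from h import *
im=r.read_camera("wrist");cv2.imwrite("pics/w13.png",im[:,:,::-1])
im=r.read_camera("scene");cv2.imwrite("pics/s13.png",cv2.resize(im[130:250,310:440,::-1],None,fx=5,fy=5,interpolation=cv2.INTER_CUBIC))
E
```

```text
clock: 26.45
tool_pos: [0.492, 0.1949, 0.1665]
tool_rot: [-0.0, 0.745, 0.667, -0.0]
ft_force: [-0.4, 0.9, -0.3]
finger_gap: 0.009
[0.49197078 0.19489769 0.1665034 ] [-0.37013351  0.89384844 -0.30302462] [-0.0084217   0.07356525  0.03193594] [-1.39858049e-05  7.44762512e-01  6.67329604e-01 -1.13220632e-05]
```

View pics/w13.png

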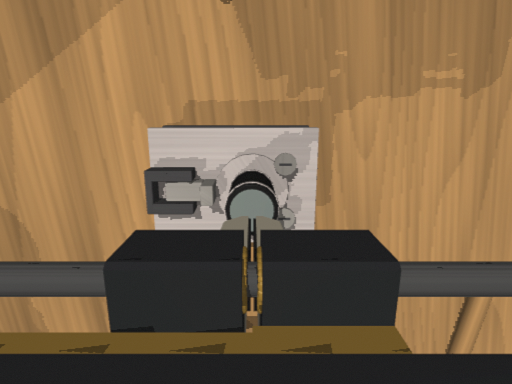

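View pics/s13.png

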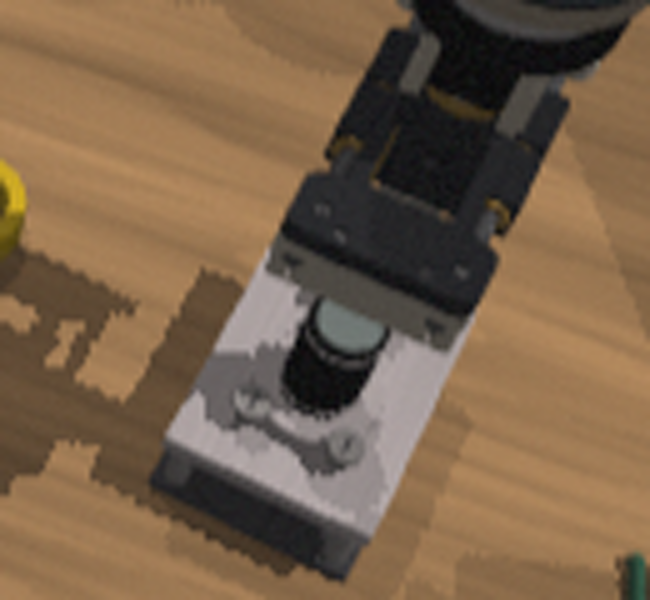

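```bash
o() { python3 -c "
from h import *
s=r.observe();print(s['tool_pos'],s['ft_force'],s['torque'])"; }
python3 -m pendant '0 0 0 0 0 -15 1;0 0 0 0 0 -28 1;0 0 0 0 0 -34 1;0 0 0 0 0 -36.5 1;0 0 0 0 0 -36.5 1;0 0 0 0 0 -36.5 1'>/dev/null;o
for i in 1 2 3 4; do python3 -m pendant '0 0 0 0 0 -0.4 1;0 0 0 0 0 -0.4 1;0 0 0 0 0 -0.4 1'>/dev/null;o;done
```

```text
[0.49218195 0.19495906 0.1303627 ] [ 1.08457941 -0.08669121  0.39700728] [-0.06973291  0.09154875  0.02835184]
[0.49204181 0.19492781 0.1298339 ] [-0.20054225  0.57123671  0.4038424 ] [-0.08941718  0.11650666 -0.03558198]
[0.49195572 0.19489085 0.12921286] [0.05581822 0.17355673 0.35861   ] [-0.05135208  0.03569488 -0.02347647]
[0.49193469 0.19489419 0.12879236] [ 0.30317742 -0.2806588  -0.68393661] [-0.07010176  0.06676472 -0.00391863]
[0.49197497 0.19489696 0.12842221] [ 0.3658222  -0.03534583  0.40989737] [-0.0282246   0.05566173 -0.00620343]
```

```bash
o() { python3 -c "
from h import *
s=r.observe();print(s['tool_pos'],s['ft_force'],s['torque'])"; }
for i in 1 2 3 ; do python3 -m pendant '0 0 0 0 0 -0.3 1;0 0 0 0 0 -0.3 1;0 0 0 0 0 -0.3 1'>/dev/null;o;done
```

```text
[0.49201235 0.19490865 0.12827989] [-1.21887982  0.3265655   3.02336713] [-0.07095296  0.21448438 -0.01525915]
[0.49207099 0.19492171 0.12822217] [-1.4647237  -0.1182991   5.91030811] [-0.15508355  0.41766471  0.00246457]
[0.49211685 0.19494731 0.12820717] [-2.5925629  -0.89724573  9.74340966] [-0.20345625  0.68131211 -0.00693219]
```

```bash
o() { python3 -c "
from h import *
s=r.observe();print(s['tool_pos'],s['ft_force'],s['torque'])"; }
python3 -m pendant '0 0 0 0 0 -0.1 1;0 0 0 0 0 -0.1 1;0 0 0 0 0 -0.1 1;0 0 0 0 0 -0.1 1;0 0 0 0 0 -0.1 1'>/dev/null;o
python3 -m pendant '0 0 0 0 0 0.5 1;0 0 0 0 0 1 1;0 0 0 0 0 5 1;0 0 0 0 0 30 1;0 0 0 0 0 60 1;0 0 0 -10 -20 100 1;0 0 0 0 0 120 1;0 0 0 0 10 140 1;0 0 0 0 15 140 1;0 0 0 0 15 140 1;0 0 0 0 15 140 1;0 0 0 0 15 140 1'
python3 - <<'E'
from h import *
import pickle
m=r.camera_model("wrist");im=r.read_camera("wrist");pickle.dump((m,im),open("w14.pkl","wb"));cv2.imwrite("pics/w14.png",im[:,:,::-1])
im=r.read_camera("top");cv2.imwrite("pics/t14.png",im[:,:,::-1])
im=r.read_camera("scene");cv2.imwrite("pics/s14.png",cv2.resize(im[130:250,310:440,::-1],None,fx=5,fy=5,interpolation=cv2.INTER_CUBIC))
o=pickle.load(open("w14.pkl","rb"))[1][:,:,::-1]
o=cv2.resize(o[100:240,150:340],None,fx=4,fy=4,interpolation=cv2.INTER_CUBIC)
def circ(c,rad,z,col):
    pts=np.array([(proj(m,(c[0]+rad*np.cos(t),c[1]+rad*np.sin(t),z))-[150,100]+.5)*4-.5 for t in np.linspace(0,6.283,90)])
    cv2.polylines(o,[pts.astype(np.int32)],True,col,1)
C=np.array([.4918,.1948]);a=np.radians(-6.2)
circ(C,.03,.060,(0,0,255));circ(C,.018,.114,(0,0,255))
for q in (40,-40): circ(C+.035*np.array([np.cos(a+np.radians(q)),np.sin(a+np.radians(q))]),.009,.066,(0,255,0))
cv2.imwrite("pics/w14o.png",o)
E
```

```text
[0.49212762 0.19497361 0.12819793] [-3.41767924 -0.35694913 10.74583361] [-0.25162     0.67715811  0.01595965]
clock: 30.95
tool_pos: [0.4916, 0.2094, 0.2664]
tool_rot: [-0.0, 0.745, 0.667, -0.001]
ft_force: [1.1, 0.2, -0.7]
finger_gap: 0.003
```

View pics/w14o.png

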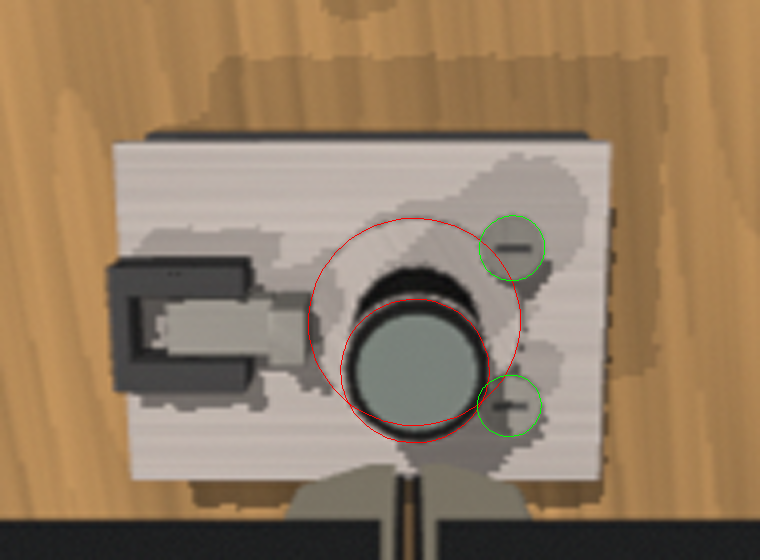

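View pics/s14.png

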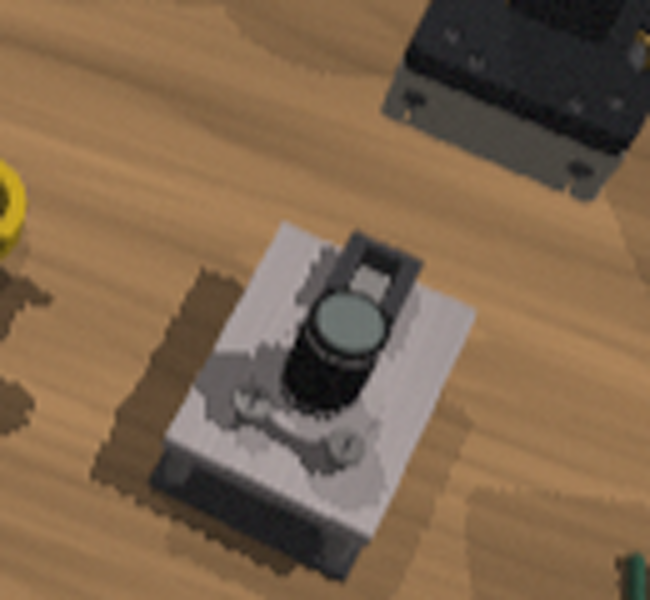

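View pics/t14.png

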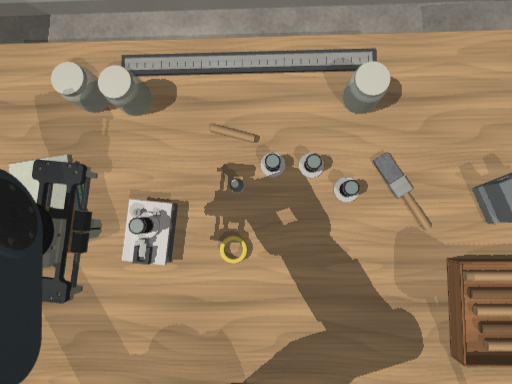

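```bash
python3 -c "
from station import r
print(r.close_job())"
```

```text
the job is handed in; nothing more can be done
None
```

The loupe is seated in the mount and released, and the job is handed in at about 31 s of the 72 s allowed. I could not measure the contact forces on the pads and posts directly, and handing in reported no verdict.

- **Push and lowering:** I gripped the nearest of the four loupes and pushed the jaw back to about 9 mm, at about 11 N. I then lowered the flange past the post heads without touching them. The loupe tilted slightly in the grip during the push, so I turned the tool 1.2° to correct it before lowering.
- **Seating:** I let the flange slide under both heads with the gripper still holding it, so it would not hit the posts at speed. The posts took up the load at the expected position, then I opened the gripper.
- **Bedding press:** The closed fingertips met the barrel top at 114 mm above the bench, which is the seated height. I pressed straight down to about 10.7 N. There was about 3.4 N of sideways force on the tool during the press, which I put down to friction.
- **Last pictures:** The loupe is upright, its flange is under both heads, and the jaw looks to be against it. Its outline matches the seat centre to within about 1 mm. The reed, tape, glue and brush look unmoved, and the gripper is clear of everything.

The highest force I read while the loupe was in contact with the mount was about 11.5 N. That is a wrist reading taken between moves, so short peaks could have been missed.

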